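# Open the tub row rack for one more tub

## Robot

A 6-joint arm with a two-finger parallel gripper is mounted at the origin on the work surface. World frame = base frame: x ahead of the robot, y to its left, z up, the work surface at z = 0. Lengths are in m, angles in rad, forces in N, time in s.
With the tool pointing down it reaches from about 0.275 to 0.75 m from the base axis. Payload 10.2 kg.
Tool frame: the origin (TCP) lies midway between the tips of the shut fingers; the grasp point (between the pads) lies 19 mm behind it (env.hold_point_z is the distance from the TCP to the grasp point, in m); x points along the fingers, z is the direction in which the jaws open and shut, and the axes are right-handed (so a half turn about x gives the same grasp; the last joint's range is limited). The gripper opens to 85 mm and grips with 20 to 120 N. Pads are 22 mm wide; open, the fingers measure 114 mm over their backs; the gripper's body (76 mm by 85 mm) begins 54 mm behind the grasp point. The pads swing forward as they close: fully open they stand 13 mm farther back than shut.
Start: joints at [-1.328, 0.313, 1.498, -0, 1.331, -0.223], TCP at [0.236, -0.469, 0.231] pointing down, gripper open.
Joint ranges: [-2.94, 2.94], [-0.97, 2.17], [0.19, 2.56], [-1.23, 4.37], [0.02, 3.11], [-2.88, 2.88]. Speed limits (rad/s): [2.39, 2.39, 3.01, 3.14, 3.14, 3.14].

## Interface

Orientations are given as a unit quaternion [x, y, z, w].
In Python, from bench import env, kinematics, monitor, eyes, job gives the robot as it stands. The module is installed in compiled form; this text tells all that it offers. Calls block until the motion is done:
- env.reach(position, orientation): joint-space move of the TCP to a pose.
- env.movel(position, velocity=0.15, frame=None, guard=None): straight line of the TCP; frame=None keeps the orientation; velocity is the mean speed in m/s. With guard (N) it stops when the force on the tool has changed by that much, and returns True; else False.
- env.set_joints(angles): joint-space move.
- env.release() and env.close_gripper(effort=None): open the fingers fully, or close them until they stop; effort is the grip in N (None keeps the last).
- env.hold(seconds).
- kinematics.ik(position, orientation): joint angles nearest the present ones, or None.
- monitor.sense(): the state.
- eyes.grab_frame(name): name is "scene" or "top" or "wrist"; returns a dict with "frame" (480x640x3 uint8, red, green, blue), "mtx" (3x3 intrinsics, pixels), "k1" (the pictures are not rectified: a ray, as slopes to the right and down, at radius r is drawn at 1 + k1 r^2 times it, then the intrinsics apply), "view" (4x4, takes a point from world to camera coordinates). Camera axes: x right, y down, z forward; pixel columns grow to the right and rows downward; lengths in m; the calibration is good to about 2 mm. A picture is of the moment at which its call begins. There is no depth.
A pose or a line that the arm cannot do raises env.MotionError and nothing moves.
- job.hand_in(): hands the job in, once; it reports no verdict.
The state is a dict: "clock": time; "joints": joint angles; "qvel": joint speeds; "joint_efforts": joint torques, N m; "position": TCP position; "ee_rot": TCP orientation; "contact_force": force on the tool from outside, world axes, zero at the start; "ft_torque": the same for the moment, N m; "finger_gap": opening from 0.0 (shut) to 1.0 (fully open).
Only numpy, scipy, OpenCV 4.12 (cv2) and the standard library are available. Lean on these libraries where they do the work, as an engineer would, in place of code of your own. Each camera call takes 0.05 s, during which the arm holds its last target. There are 200 camera calls.

## Task

Make room for another tub in the packing row: with a fingertip press down the red release plate on top of the blue sliding stop and, keeping it pressed, push the stop back along its bar, away from the tubs, until it is fully home against the end block. Then let the release spring up and come clear. Pick up nothing, and leave the tubs and everything else on the table where they stand.

Things in the scene. Friction and masses are not known exactly. Their poses are not given: they have to be found in the camera images.
- rack: fixed row rack: green board on the table, x -70 to +105 mm, y -225 to +225 mm from this origin (on the table, on the tub lane's centre line; z up), 12 mm thick, yaw up to 0.3 rad. The stop is pushed back along the rack's +y. A toothed steel bar runs along y at x = +75 mm, top 58 mm above the table. A 60 mm tall aluminium fixed stop closes the lane at y = -209 mm.
- bar_end (a point): centre of the face of the dark end block at the bar's +y end (rack x +75, y +197 mm, 60 mm above the table) that the stop comes up against; the block is 34 mm wide in x, 20 mm thick, its top 78 mm above the table. A like block stands at the bar's other end.
- stop (a joint): travel (m) of the blue sliding stop along the bar, growing in the rack's +y: 0 nearest the tubs, 0.120 fully home at the end block; starts at 0 to 0.05. Friction about 2.5 N. A pawl locks it in the bar's teeth (14 mm pitch) against +y while the release is up: it then gives at most 14 mm. Its saddle is 44 mm wide, top 72 mm above the table; its jaw plate (top 62 mm) crosses the lane.
- release (a joint): how far the red release plate is pressed down (m): 0 up, 0.009 fully down; it must stay pressed while the stop is pushed. Spring: 2.7 N to start, 5.4 N fully down; it rises by itself. It frees the stop from about 4 mm on; press 7 to 9 mm to be safe. If the pawl rests on a tooth, the plate may stand up to 3 mm down by itself.
- release_top (a point): centre of the top face of the red release plate, 40 mm (x) by 40 mm (y) and flat, on top of the sliding stop; 84 mm above the table when up, 75 mm when fully pressed; moves with the stop. Axes parallel to the rack's. The plate always lies directly over the bar.
- push_wall (a point): centre of the flat face of the blue upright wall on the stop that looks towards the release plate (rack's -y); a finger on the plate can push it in +y. The face is 44 mm wide, stands 24 mm in +y from the plate's centre and reaches from 75 to 112 mm above the table (this point: 98 mm); the wall is 12 mm thick.
- tub_a: round lidded food tub, 102 mm across the cream lid, 58 mm tall, 0.26 kg, loose; origin at the centre of its underside, z up. Stands on the board in the lane, next to the fixed stop.
- tub_b: round lidded food tub, 102 mm across the cream lid, 58 mm tall, 0.26 kg, loose; origin at the centre of its underside, z up. Stands on the board in the lane, between tub_a and the sliding stop.
- tub_c: round lidded food tub, 102 mm across the cream lid, 58 mm tall, 0.26 kg, loose; origin at the centre of its underside, z up. The next tub, waiting on the table beyond the bar; not to be moved in this task.
- sauce_pot: small dark red pot with cream lid, 48 mm across, 35 mm tall, loose on the table on the robot's side of the board; origin at the centre of its underside.
- lids: stack of five cream lids, 104 mm across, 30 mm tall, loose on the table beyond the bar; origin at the centre of its underside.
- tape: roll of brown tape lying flat, 90 mm across, 24 mm tall, loose on the table beyond the bar; origin at the centre of its underside.
- marker: white marker pen with blue cap, 130 mm long, 18 mm thick, lying loose on the table along the board's edge on the robot's side; origin under its middle.
There are look-alikes about, which are no part of the job. Leave any purple or yellow look-alike of the tub_b alone.

How it is judged:
By the outcome, as a careful person would: the job done as asked, in the order asked, and still so for the second after the job is handed in, with the robot touching nothing.
It also fails if it takes over 38 s, if anything falls off the work surface, if the arm or the gripper's body presses on something with over 40 N, if the wrist force passes 120 N, or if a joint passes its speed limit or range.

## Working session

There is one attempt and no reset: what is moved stays moved. The work goes in short steps, each a Python script; the robot and the scene stay as the last script left them, time stands still between calls to the robot, and variables do not carry over. Pictures are saved under pics/ and viewed, about 8 in all and at most 12, crops included, and the job is handed in when it is done.

```bash
mkdir -p pics; cat > h.py <<'E'
import numpy as np, cv2
from bench import env, kinematics, monitor, eyes, job
def snap(name,fn):
    f=eyes.grab_frame(name); cv2.imwrite('pics/'+fn,f['frame'][:,:,::-1]); np.savez('pics/'+fn+'.npz',**{k:np.array(v) for k,v in f.items()}); return f
def load(fn): return np.load('pics/'+fn+'.npz')
def proj(f,P):
    P=np.atleast_2d(P); V=np.array(f['view']); c=P@V[:3,:3].T+V[:3,3]; s=c[:,:2]/c[:,2:]
    s=s*(1+float(f['k1'])*(s**2).sum(1,keepdims=True)); K=np.array(f['mtx']); return s@K[:2,:2].T+K[:2,2]
def ray(f,uv):
    K=np.array(f['mtx']); k=float(f['k1']); d=np.linalg.solve(K,[uv[0],uv[1],1])[:2]; s=d.copy()
    for _ in range(30): s=d/(1+k*(s@s))
    V=np.array(f['view']); R=V[:3,:3]; return -R.T@V[:3,3], R.T@np.array([s[0],s[1],1])
def atz(f,uv,z): o,d=ray(f,uv); return o+d*(z-o[2])/d[2]
def tri(*fu):
    A=np.zeros((3,3));b=np.zeros(3)
    for f,uv in fu:
        o,d=ray(f,uv); d/=np.linalg.norm(d); M=np.eye(3)-np.outer(d,d); A+=M;b+=M@o
    return np.linalg.solve(A,b)
E
python3 - <<'E'
from h import *
for n in ("scene","top"):
    f=snap(n,n+'0.png'); print(n,np.round(f['view'],3).tolist(),f['mtx'][0][0],f['k1'])
s=monitor.sense(); print(s['clock'],s['ee_rot'],s['position'],s['finger_gap'])
E
```

```text
scene [[-0.879, 0.477, -0.007, 0.484], [0.277, 0.499, -0.821, -0.069], [-0.388, -0.724, -0.571, 1.472], [0.0, 0.0, 0.0, 1.0]] 612.6113126615984 -0.07786177026777946
top [[-0.019, -1.0, -0.01, -0.016], [-0.989, 0.02, -0.149, 0.522], [0.149, 0.007, -0.989, 1.24], [0.0, 0.0, 0.0, 1.0]] 624.963415889429 -0.17794258222198922
0.1 [ 0.37138726  0.60219271 -0.37082238  0.60160303] [ 0.23571746 -0.46884316  0.23079785] 1.001908382909343
```

View pics/top0.png

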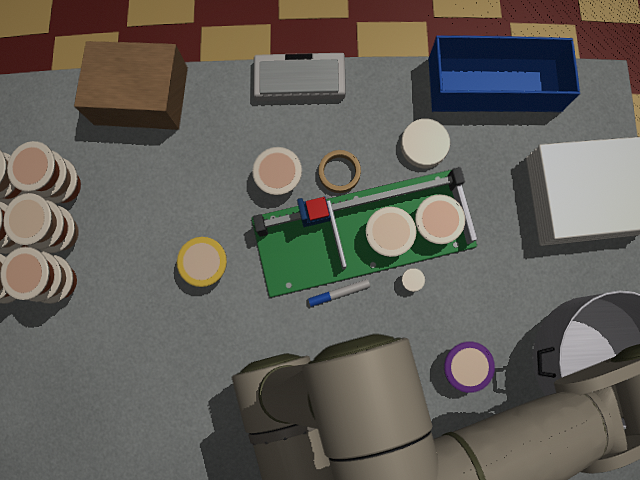

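View pics/scene0.png

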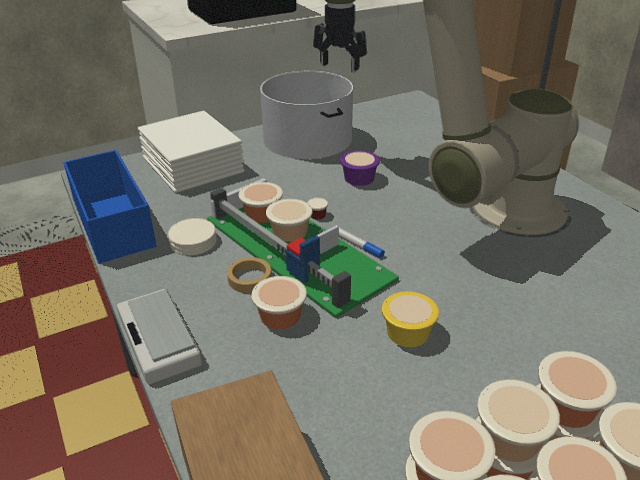

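The top view shows the board centred at about (365,235). The red plate on the blue stop is at (317,208), the end block on the +y side at (259,224), and the other block at (457,178).
Candidates for red or blue look-alikes:
- Red plate on the stop at (317,208): my choice, since it sits on the bar beside the blue wall.
- Blue bin at (505,75).
- Marker's blue cap at (318,299).
- Yellow tub (201,261) and purple tub (469,366), which I'll leave alone.

```bash
cat > fit.py <<'E'
from h import *
t=load('top0.png'); s=load('scene0.png')
def hsv(f): return cv2.cvtColor(f['frame'],cv2.COLOR_RGB2HSV)
h=hsv(t); g=cv2.inRange(h,(45,120,40),(75,255,255)); g[:150]=0
n,l,st,c=cv2.connectedComponentsWithStats(g)
ys,xs=np.nonzero(g)
P=np.array([atz(t,(x,y),.012)[:2] for x,y in zip(xs,ys)]).astype(np.float32)
r=cv2.minAreaRect(P); print('rect',r)
def red(f,x0,x1,y0,y1):
    h=hsv(f); m=cv2.inRange(h,(0,190,110),(6,255,255))|cv2.inRange(h,(174,190,110),(180,255,255)); o=np.zeros_like(m); o[y0:y1,x0:x1]=m[y0:y1,x0:x1]
    n,l,st,c=cv2.connectedComponentsWithStats(o); i=1+st[1:,4].argmax(); return c[i],st[i]
a=red(t,290,345,185,235); b=red(s,275,325,230,270); print(a,b)
p=tri((t,a[0]),(s,b[0])); print('red tri',p,'at84',atz(t,a[0],.084),'at81',atz(t,a[0],.081))
ci=[cv2.resize(cv2.cvtColor(f['frame'],cv2.COLOR_RGB2BGR)[y:y+75,x:x+100],None,fx=4,fy=4,interpolation=cv2.INTER_CUBIC) for f,x,y in((t,245,180),(s,260,215))]
cv2.imwrite('pics/crop.png',np.hstack(ci))
E
python3 fit.py
```

```text
rect ((0.5470367074012756, -0.11061379313468933), (0.17405067384243011, 0.44777897000312805), 12.55999755859375)
(array([316.8021978 , 207.88186813]), array([306, 197,  23,  23, 364], dtype=int32)) (array([295.0661157 , 245.85950413]), array([288, 238,  16,  17, 121], dtype=int32))
red tri [ 0.59010775 -0.01695522  0.08014907] at84 [ 0.58465555 -0.0142183   0.084     ] at81 [ 0.58527911 -0.01416666  0.081     ]
```

View pics/crop.png

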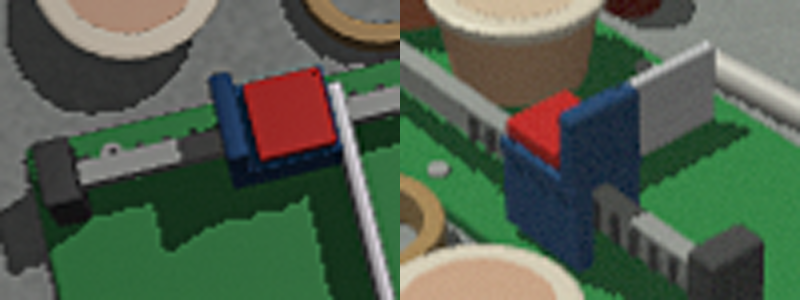

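The crop confirms the choice: the red plate is flat on the saddle, with the blue wall on its end-block side and the jaw plate crossing the lane. The rack yaw is about 0.219, and the plate comes out at rack (75.2, 86) mm, which matches the bar's x of 75.

```bash
cat >> h.py <<'E'
from scipy.spatial.transform import Rotation as Rn
yaw=np.deg2rad(12.56); X=np.array([np.cos(yaw),np.sin(yaw),0]); Y=np.array([-np.sin(yaw),np.cos(yaw),0]); Z=np.array([0,0,1.])
O=np.array([.54704,-.11061,0])-.0175*X
def rk(x,y,z): return O+x*X+y*Y+z*Z
def quat(sg):
    x=-Z; z=sg*X; return Rn.from_matrix(np.c_[x,np.cross(z,x),z]).as_quat()
def bestq(p):
    q0=monitor.sense()['joints']; c=[(np.abs(np.array(j)-q0).max(),q) for q in (quat(1),quat(-1)) if (j:=kinematics.ik(p,q)) is not None]
    return min(c,key=lambda t:t[0])[1]
E
python3 - <<'E'
from h import *
env.close_gripper(20)
p=rk(.075,.089,.20); q=bestq(p); print(q,kinematics.ik(p,q))
env.reach(p,q)
f=snap('wrist','w1.png'); s=monitor.sense(); print(s['clock'],s['position'],s['joints'],s['contact_force'],s['finger_gap'])
for n,P in dict(c=rk(.075,.086,.084),k1=rk(.055,.066,.084),k2=rk(.095,.066,.084),k3=rk(.095,.106,.084),k4=rk(.055,.106,.084),end=rk(.075,.197,.078)).items(): print(n,proj(f,P)[0].round(),end=' ')
E
```

```text
[-0.07734853  0.70286357  0.07734853  0.70286357] [-2.19756035e-01  4.66517094e-01  1.35926011e+00 -4.44089210e-16
  1.31581545e+00 -4.38969389e-01]
2.9833 [ 0.58378402 -0.01215658  0.20006879] [-2.21268827e-01  4.66399101e-01  1.35925672e+00 -1.55734413e-04
  1.31582015e+00 -4.38891801e-01] [-0.04576305 -0.12831503 -0.93773902] 0.0003118924822586954
c [318. 237.] k1 [294. 260.] k2 [343. 260.] k3 [344. 213.] k4 [293. 213.] end [318.  90.]
```

View pics/w1.png

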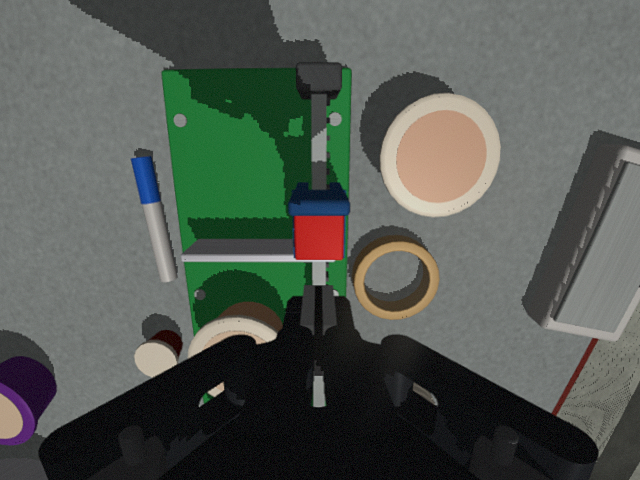

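The wrist view shows the plate at x 294–344, y 213–260, right where I predicted. The way to the end block at (319,80) is clear. Next is the press.

```bash
python3 - <<'E'
from h import *
env.movel(rk(.075,.089,.092),velocity=.1)
f0=np.array(monitor.sense()['contact_force']); print(f0)
for z in (.084,.080,.0765):
    g=env.movel(rk(.075,.089,z),velocity=.02,guard=12); env.hold(.1)
    s=monitor.sense(); print(z,g,s['clock'],s['position'],np.array(s['contact_force'])-f0)
snap('scene','s2.png')
E
```

```text
[-0.11302514 -0.80694303 -0.4538899 ]
0.084 False 4.8667 [ 0.58380564 -0.01125605  0.08410005] [-1.07065223  1.11371782  1.97126775]
0.08 False 5.3167 [ 0.58389776 -0.01125016  0.08012448] [-0.68796426  1.68206563  4.10559036]
0.0765 False 5.7417 [ 0.58389559 -0.01125195  0.0765945 ] [-1.21801246  1.95979128  4.72695127]
```

Spring force agrees with a 7.5 mm press. Now the push, keeping it pressed.

```bash
python3 - <<'E'
from h import *
def st(g):
    s=monitor.sense(); d=np.array(s['position'])-O; F=np.array(s['contact_force']); print(g,round(s['clock'],2),'x %.4f y %.4f z %.4f'%(d@X,d@Y,d[2]),'Fx %.1f Fy %.1f Fz %.1f'%(F@X,F@Y,F[2]))
for y in (.110,.150,.195):
    g=env.movel(rk(.075,y,.0765),velocity=.04,guard=13); st(g)
    if g: break
env.hold(.2); st(0); snap('top','t3.png'); snap('scene','s3.png')
a=cv2.imread('pics/t3.png')[150:300,230:480]; b=cv2.imread('pics/s3.png')[180:330,200:430]
cv2.imwrite('pics/c3.png',np.vstack([cv2.resize(a,(500,300)),cv2.resize(b,(460,300))[:, :460] if 0 else cv2.resize(b,(500,300))]))
E
```

```text
False 6.47 x 0.0750 y 0.1108 z 0.0764 Fx 0.6 Fy 2.8 Fz 5.0
False 7.62 x 0.0750 y 0.1503 z 0.0764 Fx 1.4 Fy 1.1 Fz 4.4
True 8.27 x 0.0750 y 0.1711 z 0.0766 Fx -0.7 Fy -4.0 Fz 3.0
0 8.47 x 0.0751 y 0.1711 z 0.0767 Fx -2.3 Fy -0.2 Fz 5.2
```

View pics/c3.png

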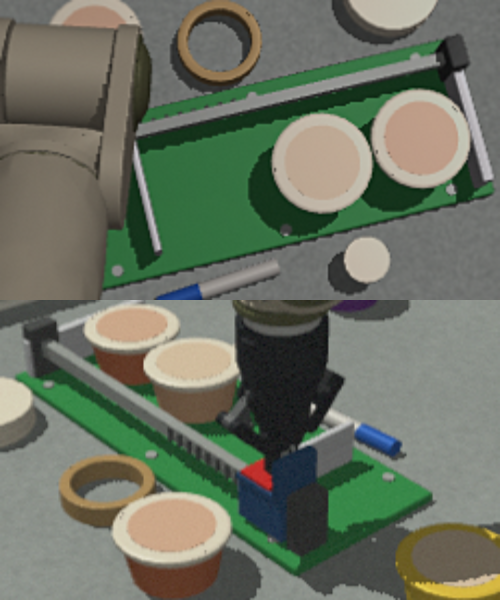

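The stop appears to be at the end block and the tubs haven't moved. The settled push force is only about 0 N, though, so I'll press on gently to confirm it is hard home.

```bash
python3 - <<'E'
from h import *
def st():
    s=monitor.sense(); d=np.array(s['position'])-O; F=np.array(s['contact_force']); print(round(s['clock'],2),'x %.4f y %.4f z %.4f'%(d@X,d@Y,d[2]),'Fx %.1f Fy %.1f Fz %.1f'%(F@X,F@Y,F[2])); return F@Y
for y in np.arange(.172,.186,.001):
    env.movel(rk(.075,y,.0765),velocity=.01,guard=25); env.hold(.15)
    if st()<-15: break
E
```

```text
9.04 x 0.0751 y 0.1711 z 0.0767 Fx -2.6 Fy -6.1 Fz 4.3
9.44 x 0.0751 y 0.1712 z 0.0767 Fx -2.1 Fy -11.3 Fz 3.5
9.84 x 0.0751 y 0.1712 z 0.0767 Fx -3.3 Fy -16.1 Fz 4.1
```

Hard against the block: 16 N and no further motion. I'll ease the load, lift straight up, and clear.

```bash
python3 - <<'E'
from h import *
env.movel(rk(.075,.1717,.0765),velocity=.01)
env.movel(rk(.075,.1717,.092),velocity=.03)
env.movel(rk(.075,.168,.125),velocity=.08)
env.movel(rk(.075,.13,.24),velocity=.15)
f=snap('wrist','w4.png')
env.set_joints([-1.328,0.313,1.498,0,1.331,-0.223]); env.hold(.3)
t=snap('top','t4.png'); sc=snap('scene','s4.png'); s=monitor.sense(); print(s['clock'],s['contact_force'])
h=cv2.cvtColor(t['frame'],cv2.COLOR_RGB2HSV); m=cv2.inRange(h,(0,190,110),(6,255,255)); m[:180]=0;m[250:]=0;m[:,:240]=0;m[:,340:]=0
n,l,stt,c=cv2.connectedComponentsWithStats(m); i=1+stt[1:,4].argmax(); p=atz(t,c[i],.084)-O; print('plate',p@X,p@Y,stt[i])
d=cv2.absdiff(cv2.imread('pics/top0.png'),cv2.imread('pics/t4.png')).max(2)>40; ys,xs=np.nonzero(d); k=ys<330; print('changed',xs[k].min(),xs[k].max(),ys[k].min(),ys[k].max())
a=cv2.resize(cv2.imread('pics/t4.png')[160:280,240:400],(480,360)); b=cv2.resize(cv2.imread('pics/s4.png')[200:320,220:380],(320,240))
cv2.imwrite('pics/c4.png',np.hstack([a,cv2.copyMakeBorder(b,0,120,0,0,cv2.BORDER_CONSTANT)]))
E
```

```text
15.025 [0.281492   0.29400424 0.26215473]
plate 0.07506634050795824 0.1590189277627722 [271 206  22  22 366]
changed 250 346 196 284
```

View pics/c4.png

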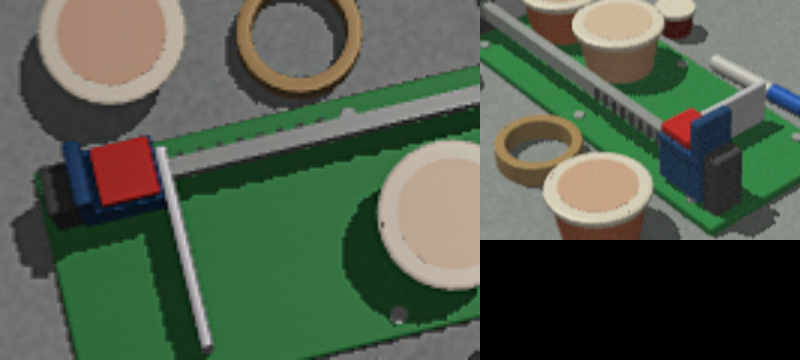

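The stop is against the end block, with no gap visible in either view. The plate centre is at rack y 159 mm, which fits the finger's final 171 mm less the 13 mm offset. The image changed only around the stop and its shadow.

```bash
python3 -c "
from h import *
job.hand_in()"
```

```text
the job is handed in; nothing more can be done
```

The stop is fully home against the end block. I pressed the red plate about 7.5 mm with the shut fingertips, where the force matched the spring. Keeping it pressed, I pushed the stop about 73 mm in +y, then lifted straight off and moved the arm back to its start pose.

**Home:** the first stop of the push settled at almost no force, so I pushed again. Force rose to 16 N with no more than 0.1 mm further movement.

**After the release:** the plate is at rack (75, 159) mm, against about 161 mm expected, which is within the calibration error. Both cameras show the stop touching the block and the plate sitting above the saddle; I did not measure the plate's final height.

**Nothing else moved:** comparing the top view before and after, the only changes were around the stop and its shadow. I checked only the part of the picture clear of the robot; the purple tub was outside it.

The robot was touching nothing at about 15 s, and no check failed.

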